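Clear the trimming clamp and hold its bar up

TASK

Get the trimming clamp ready for the next board: with the bench brush, not with the gripper, sweep all four cardboard offcuts along the bed into the chip tray on its end, then put the brush down on the bench, clear of the clamp. Then swing the ball-ended cam lever upright, where the cams carry the clamp bar to its highest point, and finish while still holding the lever there, because its springs shut the clamp as soon as it is let go. Leave the carton, the tape roll and the bone folder where they are.

Things in the scene. Friction and masses are not known exactly. Their poses are not given: they have to be found in the camera images.
- trim_clamp: trimming clamp fixed to the bench: grey bed plate 190 mm (its x) by 220 mm (its y), bed top at z = 30 mm; origin at the centre of its footprint at bench height, x away from the robot at yaw 0, y left, z up. The clamp bar lies across the bed along y, its front face at x = +20 mm; a yoke on two pins stands over it up to z = 123 mm (x 19 to 41 mm)
- bed_center (a point): centre of the open bed in front of the bar, on its surface (clamp frame -37, 0, 30 mm). The open bed is flat, without rims: x -95 to +20 mm, y -110 to +110 mm. The offcuts lie on it
- tray_center (a point): centre of the floor of the sheet steel chip tray on the bed's left end (+y). Clamp frame: inside x -92 to +27 mm, y 110 to 187 mm, floor z = 4 mm, side walls up to z = 27 mm, outer wall up to 39 mm; no wall on the bed side, the bed ends at y = 110 mm
- cam_lever (a joint): angle of the cam lever, rad: 0 = level, pointing to the back of the clamp (its +x), where it rests at the start; grows as the ball swings up and forward; 1.571 = upright, the highest lift; stops at 2.0, leaning forward, with the bar lower again. Springs always push it back to 0: about 5 N at the ball at the start, 1.5 N upright
- lever_knob (a point): centre of the lever's black ball knob, 30 mm across, on a 10 mm round rod, 100 mm from the lever's axis. It swings in an upright plane 135 mm to the right of the clamp's origin, outside the bed, from 50 mm high behind the shaft to 150 mm high above it. The ball can turn in a light pinch along the clamp's y
- lever_hinge (a point): point on the lever's axis in the swing plane of the ball, 50 mm above the bench (clamp frame 58, -135, 50 mm); the axis runs along the clamp's y
- clamp_bar (a joint): lift of the clamp bar above the bed, m: 0 = pressed on the bed, 0.012 = highest, reached with the lever upright. It rises with the sine of the lever's angle
- brush: bench brush, about 0.13 kg, standing on its bristles on the bench; origin under the middle of the bristles, x along the brush away from its handle, z up. A block of stiff dark bristles 100 mm (x) by 24 mm (y) by 34 mm high under a wooden back 108 x 28 mm, z 34 to 54 mm; a round wooden handle 25 mm thick goes on from the back in -x to x = -155 mm, rising to z = 72 mm
- brush_grip (a point): middle of the brush's wooden back (28 mm wide across the brush's y, flat sides), 44 mm above the tips of the bristles: good place to grip
- carton: filled tea carton, 78 x 117 x 58 mm, origin under its centre, bystander
- tape_roll: roll of packing tape lying flat, 90 mm across, 48 mm high, origin under its centre, bystander
- folder_tool: bone folder, a flat cream tool 22 x 153 x 8 mm, long along its y, origin under its centre, bystander
- offcut_0: loose cardboard offcut, 32 x 20 x 10 mm high, 12 g, lying flat on the open bed; origin at its centre
- offcut_1: loose cardboard offcut, 24 x 20 x 10 mm high, 12 g, lying flat on the open bed; origin at its centre
- offcut_2: loose cardboard offcut, 36 x 16 x 10 mm high, 12 g, lying flat on the open bed; origin at its centre
- offcut_3: loose cardboard offcut, 22 x 22 x 10 mm high, 12 g, lying flat on the open bed; origin at its centre

How it is judged:
By the outcome, as a careful person would: the job done as asked, in the order asked, and still so for the second after the job is handed in, while the arm keeps its last pose, push and grip.
It also fails if it takes over 66 s, if anything falls off the work surface, if the arm or the gripper's body presses on something with over 40 N, if the wrist force passes 120 N, or if a joint passes its speed limit or range.

ROBOT

A 7-joint arm with a two-finger parallel gripper is mounted at the origin on a cart in front of the work surface, level with it; the furniture and walls round the work are solid. World frame = base frame: x ahead of the robot, y to its left, z up, the work surface at z = 0. Lengths are in m, angles in degrees, forces in N, time in s.
With the tool pointing down it reaches from about 0.4 to 0.85 m from the base axis. Payload 4.4 kg.
Tool frame: the origin (TCP) lies at the very end of the fingers, on their centre line; the grasp point (between the pads) lies 19 mm behind it (robot.grasp_offset is the distance from the TCP to the grasp point, in m); z points along the fingers, y is the direction in which the jaws open and shut (so a half turn about z gives the same grasp; the last joint's range is limited). The gripper opens to 94 mm and grips with 3 to 60 N. Pads are 16 mm wide; open, the fingers measure 119 mm over their backs; the gripper's body (75 mm by 177 mm) begins 78 mm behind the grasp point.
Start: joints at [68.996, 36.005, 2.206, 86.941, -1.547, 57.084, -1.146], TCP at [0.193, -0.621, 0.205] pointing down, gripper open.
Joint ranges: [-175.42, 175.42], [-21.48, 121.26], [-71.46, 75.88], [10.55, 141.38], [-63.04, 243.04], [13.31, 113.54], [-168.57, 168.57]. Speed limits (degrees/s): [147.25, 147.25, 180, 180, 180, 180, 180].

INTERFACE

Orientations are given as a 3x3 rotation matrix whose columns are the frame's x, y, z axes.
In Python, from rig import robot, eyes gives the robot as it stands.
- The arm moves only by the tool servo_tool, never from a script. Its argument "rows" is a list that holds one entry, the list of rows, each a list of 6 numbers: the shift along the tool's x, y, z in mm, then the turn, a rotation vector about the tool's x, y, z in rad. In form: [[[dx, dy, dz, ax, ay, az], ...]]. A call has 1 to 20 rows; each row shifts and turns the commanded pose from where the row before left it, along the tool's axes as they then stand; what a row does not reach is not made up. A row lasts 1/8 s, in which the tool goes at most 62.5 mm and 10.7 degrees, less where a joint would pass 70% of its speed; a pose out of reach is approached as far as the arm can. A call with a gripper value outside its range is refused whole. "gripper" is the opening, from 0 (shut) to 1 (fully open), set as the call begins (left out, the last holds). The fingers move at their own pace and stop on an object; the grip force is fixed at half the most. Time passes only in rows, so rows that do not move let the fingers close. It gives the time, the measured TCP pose, the force and the opening at its end, in the units of the state.
- robot.observe(): the state, without advancing time (a new reading comes with each control period).
- eyes.read_camera(name): name is "scene" or "top" or "wrist"; returns a dict with "image" (480x640x3 uint8, blue, green, red), "z_map" (480x640 float32, m along the optical axis (not along the pixel's ray), 0 where there is no reading), "camera_matrix" (3x3 intrinsics, pixels), "xyz" and "attitude" of the camera in the world. Camera axes: x right, y down, z forward; pixel columns grow to the right and rows downward; lengths in m; the calibration is good to about 2 mm. A picture is of the moment at which its call begins.
- robot.finish_job(): hands the job in, once; it reports no verdict.
Trained networks look in a picture, given as the dict that the camera call returned (one of the last four; its "shot" number tells which), for a name from the list of things; names that differ only in an ending like _2 or _b are one class to them, and where a whole thing is asked for, a point or a joint stands for the part that bears it (a point fixed in the world has none). Each returns a list of dicts, best first, with "score" (0 to 1); they miss things now and then, are a little off and sometimes report something else, mostly with a low value. They report only what shows in the picture. A call takes as long as a camera call.
- eyes.find_in(picture, query): "rect" ([left, top, width, height] in pixels, round what is visible of it).
The state is a dict: "time_s": time; "joints": joint angles; "qvel": joint speeds; "tau": joint torques, N m; "tool_pos": TCP position; "eef_rot": TCP orientation; "force": force on the tool from outside, world axes, zero at the start; "wrist_torque": the same for the moment, N m; "gripper_width": finger opening in m.
Only numpy, scipy, OpenCV 4.12 (cv2) and the standard library are available. Lean on these libraries where they do the work, as an engineer would, in place of code of your own. Each camera call takes 0.05 s, during which the arm holds its last target. There are 200 camera calls.

## Working session

There is one attempt and no reset: what is moved stays moved. The work goes in short steps, Python scripts to look and compute and a tool call to move; the robot and the scene stay as the last step left them, time stands still between calls to the robot, and variables do not carry over. Pictures are saved under pics/ and viewed, about 8 in all and at most 12, crops included, and the job is handed in when it is done.

Besides the shell and the picture viewer there is one more tool, called after "Request:" by a JSON object that holds its "api" and its "payload". servo_tool: Moves the arm, as the interface text tells. Its arguments: {"type":"object","properties":{"rows":{"type":"array","items":{"type":"array","items":{"type":"array","items":{"type":"number"}}}},"gripper":{"type":"number"}},"required":["rows"]}

```bash
mkdir -p pics; cat > h.py <<'E'
import numpy as np, cv2
from rig import robot, eyes
def cloud(p):
    z=p["z_map"];K=p["camera_matrix"];v,u=np.mgrid[:480,:640]
    c=np.dstack([(u-K[0][2])/K[0][0]*z,(v-K[1][2])/K[1][1]*z,z])
    return c@np.array(p["attitude"]).T+np.array(p["xyz"])
E
python3 - <<'E'
from h import *
s=robot.observe();print(s["tool_pos"],np.round(s["eef_rot"],3),s["gripper_width"],s["time_s"])
p=eyes.read_camera("top");cv2.imwrite("pics/top0.png",p["image"]);c=cloud(p);np.save("top0.npy",c)
q=eyes.read_camera("scene");cv2.imwrite("pics/scene0.png",q["image"])
print(p["xyz"],np.round(p["attitude"],2),p["camera_matrix"])
for n in ["trim_clamp","brush","brush_grip","cam_lever","lever_knob","offcut_0","carton","tape_roll","folder_tool"]:
    for d in eyes.find_in(p,n)[:5]:
        l,t,w,h=d["rect"];u,v=int(l+w/2),int(t+h/2);print(n,round(d["score"],2),np.round(d["rect"]),np.round(c[min(v,479),min(u,639)],3))
E
```

```text
[ 0.19243459 -0.6201973   0.20459137] [[ 0.955  0.296 -0.001]
 [ 0.296 -0.955  0.002]
 [-0.    -0.002 -1.   ]] 0.09396798591190911 0.0
[0.36749253 0.00823781 1.27561289] [[ 0.01 -0.99  0.17]
 [-1.   -0.01  0.01]
 [-0.01 -0.17 -0.99]] [[486.28430197   0.         314.47656911]
 [  0.         486.28430197 231.96702358]
 [  0.           0.           1.        ]]
trim_clamp 0.82 [230. 207. 147. 104.] [0.511 0.044 0.036]
trim_clamp 0.72 [154. 286.  58.  16.] [0.419 0.356 0.01 ]
trim_clamp 0.26 [186. 143.  55.  48.] [0.745 0.283 0.061]
brush 0.71 [437. 246.  34.  81.] [ 0.446 -0.333  0.053]
brush 0.4 [280. 205.  99.  49.] [ 0.596 -0.021 -0.001]
brush_grip 0.87 [437. 247.  36.  80.] [ 0.446 -0.335  0.053]
brush_grip 0.53 [236. 206. 140. 103.] [0.515 0.041 0.044]
brush_grip 0.19 [273. 147.  33.  37.] [ 0.773  0.09  -0.003]
cam_lever 0.57 [279. 207. 101.  49.] [ 0.591 -0.021  0.002]
lever_knob 0.71 [281. 208.  94.  47.] [ 0.591 -0.018  0.001]
offcut_0 0.46 [288. 266.  17.  10.] [0.482 0.063 0.044]
offcut_0 0.45 [323. 287.  12.  14.] [ 0.425 -0.021  0.042]
carton 0.96 [184. 143.  58.  49.] [0.745 0.283 0.061]
tape_roll 0.98 [270. 144.  37.  39.] [ 0.778  0.093 -0.   ]
tape_roll 0.57 [155. 287.  54.  16.] [0.417 0.362 0.005]
folder_tool 0.85 [153. 284.  58.  17.] [0.424 0.359 0.009]
```

View pics/top0.png

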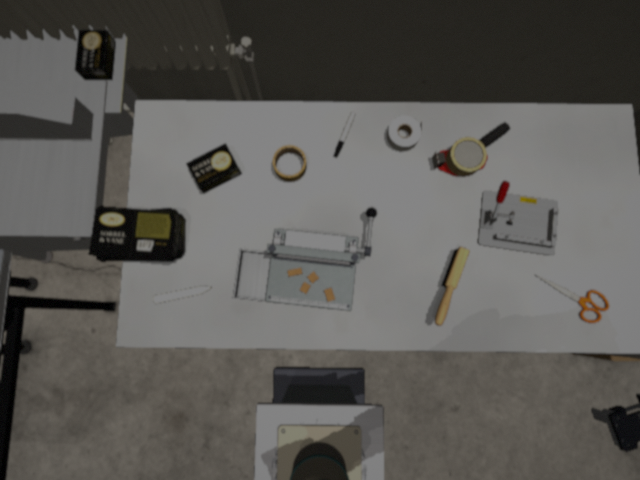

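View pics/scene0.png

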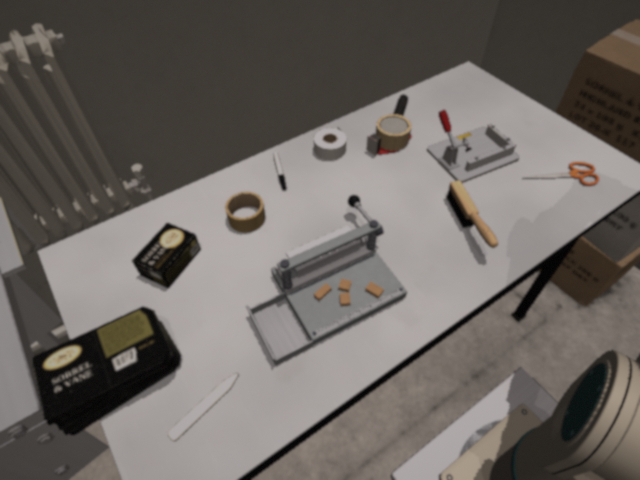

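The top view shows the bed at about (265–353, 245–308) with the tray to its left, the lever knob at (371,212), the brush back at (458,265) with its handle toward (441,315), and four orange offcuts at (294,272), (312,278), (305,288) and (330,294). Now I'll measure these.

```bash
python3 - <<'E'
from h import *
c=np.load("top0.npy");im=cv2.imread("pics/top0.png");hsv=cv2.cvtColor(im,cv2.COLOR_BGR2HSV)
v,u=np.mgrid[:480,:640]
print("bench z",np.median(c[200:230,420:470,2]))
bed=(abs(c[...,2]-.03)<.008)&(u>225)&(u<365)&(v>235)&(v<318)
m=(bed).astype(np.uint8);n,l,st,ce=cv2.connectedComponentsWithStats(m);k=1+np.argmax(st[1:,4]);P=c[l==k][:,:2]
r=cv2.minAreaRect((P*1000).astype(np.float32));print("bed",r,cv2.boxPoints(r).round(), np.median(c[l==k][:,2]))
off=((hsv[...,1]>90)&(u>265)&(u<353)&(v>255)&(v<310)).astype(np.uint8)
n,l,st,ce=cv2.connectedComponentsWithStats(off)
for i in range(1,n):
    if st[i,4]>15: Q=c[l==i];print("off",st[i],Q.mean(0).round(4),[np.round(x,1) for x in cv2.minAreaRect((Q[:,:2]*1000).astype(np.float32))])
br=(c[...,2]>.03)&(u>425)&(u<480)&(v>238)&(v<335);Q=c[br]
for lo,hi in((.045,.0575),(.0575,.08)):
    S=Q[(Q[:,2]>lo)&(Q[:,2]<hi)];print("brush",len(S),S.mean(0).round(4),cv2.minAreaRect((S[:,:2]*1000).astype(np.float32)))
kn=(c[...,2]>.03)&(u>360)&(u<382)&(v>200)&(v<222);print("knob",kn.sum(),c[kn].mean(0),c[kn][:,2].max())
yk=(c[...,2]>.1)&(u>255)&(u<380)&(v>220)&(v<280);S=c[yk];print("yoke",len(S),S.mean(0),cv2.minAreaRect((S[:,:2]*1000).astype(np.float32)))
cv2.imwrite("pics/crop.png",cv2.resize(im[190:320,225:385],None,fx=5,fy=4.6,interpolation=cv2.INTER_CUBIC)[:600,:800])
E
```

```text
bench z 0.0006612837377032443
bed ((452.907470703125, 38.16681671142578), (243.31455993652344, 115.94691467285156), 84.37054443359375) [[383. -77.]
 [499. -89.]
 [523. 154.]
 [407. 165.]] 0.03058148270335115
off [288 268  14   8  72] [0.4777 0.0674 0.0401] [array([478.1,  67.4]), array([13.8, 33.5]), np.float64(13.2)]
off [308 273  10   9  57] [0.463  0.0206 0.0624] [array([422.3,  10.5]), array([107.6,  21.6]), np.float64(13.8)]
off [301 283   9  10  57] [0.4373 0.04   0.0622] [array([406.9,  31.2]), array([88.5, 22.2]), np.float64(16.1)]
off [325 289   9  12  82] [ 0.4216 -0.0212  0.0407] [array([421.8, -21.2]), array([28.5, 17.6]), np.float64(18.4)]
brush 529 [ 0.4835 -0.3377  0.0537] ((454.59881591796875, -327.7041320800781), (29.14989471435547, 192.17041015625), 68.27232360839844)
brush 327 [ 0.4015 -0.3053  0.0636] ((443.150390625, -321.593994140625), (24.797344207763672, 196.51136779785156), 68.46363067626953)
knob 124 [ 0.62752795 -0.12587392  0.05941704] 0.06901240798065045
yoke 906 [0.51242812 0.01947681 0.15866529] ((499.0619812011719, 34.231689453125), (199.8264923095703, 178.9251251220703), 53.01721954345703)
```

View pics/crop.png

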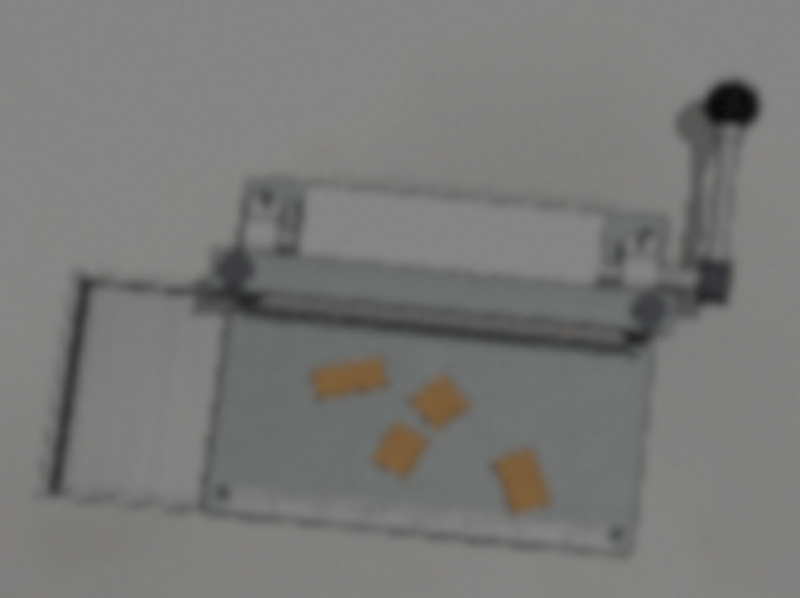

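```bash
cat >> h.py <<'E'
def ray(p,u,v,z):
    K=p["camera_matrix"];R=np.array(p["attitude"]);d=R@np.array([(u-K[0][2])/K[0][0],(v-K[1][2])/K[1][1],1]);o=np.array(p["xyz"])
    return o+d*(z-o[2])/d[2]
E
python3 - <<'E'
from h import *
from scipy.optimize import least_squares
p=eyes.read_camera("top")
f=lambda x,y:(225+x/5,190+y/4.6)
L=[((205,510),(-95,110,30)),((632,553),(-95,-110,30)),((733,104),(158,-135,50)),((713,282),(58,-135,60))]
W=np.array([ray(p,*f(*a),b[2]/1000) for a,b in L])*1000;B=np.array([b for a,b in L],float)
def T(q,B):
    c,s=np.cos(q[2]),np.sin(q[2]);return np.c_[q[0]+c*B[:,0]-s*B[:,1],q[1]+s*B[:,0]+c*B[:,1]]
r=least_squares(lambda q:(T(q,B)-W[:,:2]).ravel(),[470,20,-.1]);print(r.x,np.degrees(r.x[2]),r.fun.round(1))
q=r.x;np.save("q.npy",q);c,s=np.cos(q[2]),np.sin(q[2])
for a in [(350,378),(440,402),(401,450),(523,481)]:
    w=ray(p,*f(*a),.04)[:2]*1000;d=w-q[:2];print("off",w.round(),(c*d[0]+s*d[1]).round(),(-s*d[0]+c*d[1]).round())
# brush
im=p["image"];C=cloud(p)
b=(C[...,2]>.045)&(C[...,2]<.08);v,u=np.mgrid[:480,:640];b&=(u>425)&(u<480)&(v>238)&(v<335)
S=C[b];pts=S[:,:2]*1000;m,e=np.linalg.eigh(np.cov(pts.T));ax=e[:,1]*np.sign(e[0,1]);print("brush axis",ax,np.degrees(np.arctan2(ax[1],ax[0])))
t=(pts-pts.mean(0))@ax;n=np.array([-ax[1],ax[0]]);w=(pts-pts.mean(0))@n
print(pts.mean(0),t.min(),t.max(),np.percentile(w,[1,50,99]))
for lo in range(-110,110,15):
    k=(t>lo)&(t<=lo+15)
    if k.sum()>3: print(lo,k.sum(),np.round([w[k].min(),w[k].max(),S[k,2].mean()*1000]))
E
```

```text
[ 4.87095059e+02  2.15166468e+01 -9.88800213e-02] -5.665407899729807 [-0.3  1.8 -1.2 -0.5 -0.4  0.4  1.9 -1.7]
off [477.  66.] -15.0 43.0
off [464.  20.] -23.0 -4.0
off [437.  39.] -51.0 13.0
off [421. -22.] -61.0 -50.0
brush axis [ 0.92650493 -0.37628262] -22.10360855471881
[ 452.1504365  -325.38241526] -108.1204604723676 99.33448623884526 [-14.34061661   0.41420057  13.0276599 ]
-110 45 [-12.   8.  66.]
-95 62 [-12.  11.  66.]
-80 61 [-12.  10.  65.]
-65 59 [-12.  10.  62.]
-50 53 [-12.  10.  61.]
-35 48 [-11.   8.  57.]
-20 53 [-13.  12.  54.]
-5 70 [-16.  13.  54.]
10 68 [-14.  13.  55.]
25 70 [-16.  13.  54.]
40 68 [-15.  13.  54.]
55 70 [-16.  14.  54.]
70 69 [-15.  13.  54.]
85 59 [-15.  13.  54.]
```

Request:
{"api": "servo_tool", "payload": {"rows": [[[37, -17.5, 7, 0, 0, 0], [37, -17.5, 7, 0, 0, 0], [37, -17.5, 7, 0, 0, 0], [37, -17.5, 7, 0, 0, 0], [37, -17.5, 7, 0, 0, 0], [37, -17.5, 7, 0, 0, 0], [37, -17.5, 7, 0, 0, 0], [37, -17.5, 7, 0, 0, 0], [37, -17.5, 7, 0, 0, 0], [37, -17.5, 7, 0, 0, 0], [0, 0, 0, 0, 0, 0.1715], [0, 0, 0, 0, 0, 0.1715], [0, 0, 0, 0, 0, 0.1715], [0, 0, 0, 0, 0, 0.1715], [0, 0, 0, 0, 0, 0]]], "gripper": 1}}

```text
time_s: 2.48
tool_pos: [0.4943, -0.3439, 0.1355]
eef_rot: [[0.928, -0.374, -0.0], [-0.374, -0.928, -0.0], [0.0, 0.0, -1.0]]
force: [-0.5, -1.0, 0.1]
gripper_width: 0.0937
```

```bash
python3 - <<'E'
from h import *
s=robot.observe();print(s["tool_pos"],np.round(s["eef_rot"],3),s["time_s"])
p=eyes.read_camera("wrist");cv2.imwrite("pics/w1.png",p["image"])
S=cloud(p).reshape(-1,3);S=S[(abs(S[:,2]-.054)<.003)&(np.hypot(S[:,0]-.494,S[:,1]+.343)<.08)]
print(len(S),p["xyz"]);P=(S[:,:2]*1000).astype(np.float32);r=cv2.minAreaRect(P);print(r,np.median(P,0),cv2.boxPoints(r))
E
```

```text
[ 0.49434024 -0.34393569  0.13549762] [[ 0.928 -0.374 -0.   ]
 [-0.374 -0.928 -0.   ]
 [ 0.     0.    -1.   ]] 2.475
4709 [ 0.55790257 -0.37005448  0.3149926 ]
((481.4278259277344, -340.09991455078125), (27.701847076416016, 133.04586791992188), 68.30148315429688) [ 491.92474 -344.04858] [[ 414.49756 -328.37436]
 [ 538.1161  -377.56442]
 [ 548.3581  -351.82547]
 [ 424.73956 -302.6354 ]]
```

View pics/w1.png

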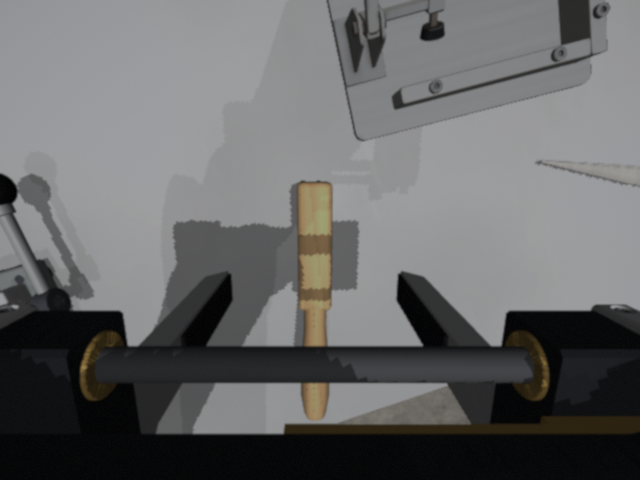

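The brush back is centred between the fingers (about (315,245)) and aligned, with measured origin (493,-345). Descending to grip.

Request:
{"api": "servo_tool", "payload": {"rows": [[[0, 0, 40, 0, 0, 0], [0, 0, 40, 0, 0, 0], [0, 0, 20, 0, 0, 0], [-1, 0, 10, 0, 0, 0], [0, 0, 0, 0, 0, 0]]]}}

```text
time_s: 3.15
tool_pos: [0.493, -0.3436, 0.0253]
eef_rot: [[0.927, -0.375, -0.0], [-0.375, -0.927, 0.001], [-0.001, -0.0, -1.0]]
force: [-0.1, 0.1, 0.2]
gripper_width: 0.094
```

Request:
{"api": "servo_tool", "payload": {"rows": [[[0, 0, 0, 0, 0, 0], [0, 0, 0, 0, 0, 0], [0, 0, 0, 0, 0, 0], [0, 0, 0, 0, 0, 0], [0, 0, 0, 0, 0, 0], [0, 0, -15, 0, 0, 0], [0, 0, -40, 0, 0, 0], [0, 0, -45, 0, 0, 0], [0, 0, 0, 0, 0, 0]]], "gripper": 0}}

```text
time_s: 4.28
tool_pos: [0.4956, -0.3457, 0.1301]
eef_rot: [[0.927, -0.376, 0.007], [-0.376, -0.927, -0.005], [0.008, 0.002, -1.0]]
force: [-0.7, -0.4, -0.5]
gripper_width: 0.0078
```

```bash
python3 - <<'E'
from h import *
s=robot.observe();print(s["tool_pos"],s["gripper_width"],s["force"])
p=eyes.read_camera("wrist");q=eyes.read_camera("scene")
cv2.imwrite("pics/w2.png",np.hstack([cv2.resize(p["image"],(400,300)),cv2.resize(q["image"][100:340,320:640],(400,300))]))
C=cloud(eyes.read_camera("top"));v,u=np.mgrid[:480,:640]
S=cloud(p).reshape(-1,3)
print(np.histogram(S[(abs(S[:,0]-.48)<.06)&(abs(S[:,1]+.34)<.05)][:,2],bins=np.arange(0,.2,.01)))
E
```

```text
[ 0.49562221 -0.34565637  0.13006561] 0.007756028337476354 [-0.72194499 -0.36996459 -0.50873628]
(array([3911,    0,    0,    1,   21, 3852,    1,    0,    0,    0,    0,
          0,    2,  195,  298,  439,  439,  608,  328]), array([0.  , 0.01, 0.02, 0.03, 0.04, 0.05, 0.06, 0.07, 0.08, 0.09, 0.1 ,
       0.11, 0.12, 0.13, 0.14, 0.15, 0.16, 0.17, 0.18, 0.19]))
```

View pics/w2.png

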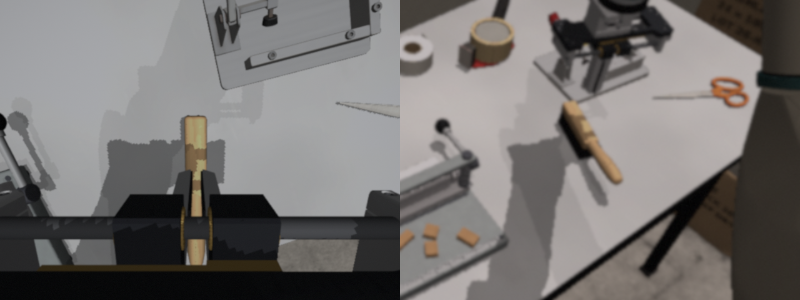

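The fingers were still closing when I lifted; the brush stayed on the bench (back at about (195,145) in the left view). I'll reopen, re-measure, and allow more closing time.

Request:
{"api": "servo_tool", "payload": {"rows": [[[-2, -1, 0, 0, 0, 0], [0, 0, 0, 0, 0, 0], [0, 0, 0, 0, 0, 0], [0, 0, 0, 0, 0, 0], [0, 0, 0, 0, 0, 0]]], "gripper": 0.6}}

```text
time_s: 5.05
tool_pos: [0.4918, -0.342, 0.1254]
eef_rot: [[0.927, -0.376, -0.0], [-0.376, -0.927, 0.0], [-0.0, -0.0, -1.0]]
force: [-0.6, -1.2, 0.4]
gripper_width: 0.0468
```

```bash
python3 - <<'E'
from h import *
s=robot.observe();print(s["tool_pos"],np.round(s["eef_rot"],3),s["gripper_width"])
p=eyes.read_camera("wrist")
S=cloud(p).reshape(-1,3);S=S[(abs(S[:,2]-.054)<.003)&(np.hypot(S[:,0]-.494,S[:,1]+.343)<.08)]
P=(S[:,:2]*1000).astype(np.float32);r=cv2.minAreaRect(P);print(r,cv2.boxPoints(r))
E
```

```text
[ 0.49176573 -0.34202817  0.12540508] [[ 0.927 -0.376 -0.   ]
 [-0.376 -0.927  0.   ]
 [-0.    -0.    -1.   ]] 0.04678015260088222
((481.14263916015625, -339.9048156738281), (27.704755783081055, 133.11917114257812), 68.176513671875) [[ 414.20355 -328.02103]
 [ 537.78253 -377.50784]
 [ 548.0817  -351.7886 ]
 [ 424.50275 -302.3018 ]]
```

Request:
{"api": "servo_tool", "payload": {"rows": [[[2, 2, 40, 0, 0, 0], [0, 0, 40, 0, 0, 0], [0, 0, 20, 0, 0, 0], [0, 0, 0, 0, 0, 0]]]}}

```text
time_s: 5.6
tool_pos: [0.4918, -0.3439, 0.024]
eef_rot: [[0.927, -0.376, -0.003], [-0.376, -0.927, 0.002], [-0.003, -0.001, -1.0]]
force: [-0.2, 0.3, 0.3]
gripper_width: 0.0564
```

Request:
{"api": "servo_tool", "payload": {"rows": [[[0, 0, 0, 0, 0, 0], [0, 0, 0, 0, 0, 0], [0, 0, 0, 0, 0, 0], [0, 0, 0, 0, 0, 0], [0, 0, 0, 0, 0, 0], [0, 0, 0, 0, 0, 0]]], "gripper": 0}}

```text
time_s: 6.35
tool_pos: [0.4934, -0.3449, 0.0263]
eef_rot: [[0.927, -0.376, 0.001], [-0.376, -0.927, -0.001], [0.001, 0.0, -1.0]]
force: [-0.4, -0.2, 6.7]
gripper_width: 0.0279
```

Request:
{"api": "servo_tool", "payload": {"rows": [[[0, 0, -10, 0, 0, 0], [0, 0, -25, 0, 0, 0], [0, 0, -25, 0, 0, 0], [0, 0, -20, 0, 0, 0], [0, 0, 0, 0, 0, -0.096], [0, 0, 0, 0, 0, -0.095], [0, 0, 0, 0, 0, -0.095], [-10.3, -34.2, 0, 0, 0, 0], [-10.3, -34.2, 0, 0, 0, 0], [-10.3, -34.2, 0, 0, 0, 0], [-10.3, -34.2, 0, 0, 0, 0], [-10.3, -34.2, 0, 0, 0, 0], [-10.3, -34.2, 0, 0, 0, 0], [-10.3, -34.2, 0, 0, 0, 0], [-10.3, -34.2, 0, 0, 0, 0], [0, 0, 0, 0, 0, 0], [0, 0, 0, 0, 0, 0]]]}}

```text
time_s: 8.48
tool_pos: [0.4384, -0.0644, 0.1057]
eef_rot: [[0.995, -0.098, 0.001], [-0.098, -0.995, 0.0], [0.001, -0.0, -1.0]]
force: [0.1, 0.5, -2.1]
gripper_width: 0.0275
```

```bash
python3 - <<'E'
from h import *
s=robot.observe();q=np.load("q.npy");c,sn=np.cos(q[2]),np.sin(q[2])
d=np.array(s["tool_pos"][:2])*1000-q[:2];print(s["tool_pos"],np.round(s["eef_rot"],3),"clamp",c*d[0]+sn*d[1],-sn*d[0]+c*d[1],s["gripper_width"],s["force"])
p=eyes.read_camera("scene");w=eyes.read_camera("wrist")
cv2.imwrite("pics/s3.png",np.hstack([cv2.resize(w["image"],(400,300)),cv2.resize(p["image"][190:430,210:530],(400,300))]))
E
```

```text
[ 0.43842704 -0.06438047  0.10571458] [[ 0.995 -0.098  0.001]
 [-0.098 -0.995  0.   ]
 [ 0.001 -0.    -1.   ]] clamp -39.95061554238309 -90.28199307567698 0.02748879782018393 [ 0.11024194  0.51263197 -2.08877441]
```

View pics/s3.png

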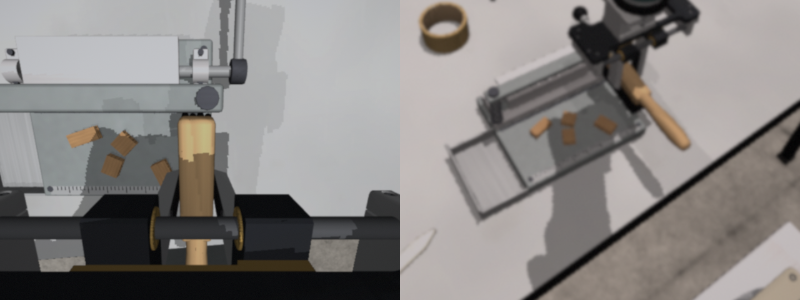

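The brush hangs level, parallel to the bed's end, just right of all four offcuts and clear of the yoke. Lowering onto the bed.

Request:
{"api": "servo_tool", "payload": {"rows": [[[-2, 0, 20, 0, 0, 0], [0, 0, 15, 0, 0, 0], [0, 0, 8, 0, 0, 0], [0, 0, 4, 0, 0, 0], [0, 0, 2, 0, 0, 0], [0, 0, 0, 0, 0, 0]]]}}

```text
time_s: 9.32
tool_pos: [0.4391, -0.0649, 0.0577]
eef_rot: [[0.995, -0.1, 0.006], [-0.1, -0.995, -0.001], [0.006, 0.0, -1.0]]
force: [2.1, -0.9, 5.9]
gripper_width: 0.0278
```

Request:
{"api": "servo_tool", "payload": {"rows": [[[-1, -4, -1, 0, 0, 0], [0, -8, 0, 0, 0, 0], [0, -10, 0, 0, 0, 0], [0, -10, 0, 0, 0, 0], [0, -10, 0, 0, 0, 0], [0, -10, 0, 0, 0, 0], [0, -10, 0, 0, 0, 0], [0, -10, 0, 0, 0, 0], [0, -10, 0, 0, 0, 0], [0, -10, 0, 0, 0, 0], [0, -10, 0, 0, 0, 0], [0, -10, 0, 0, 0, 0], [0, -10, 0, 0, 0, 0], [0, -10, 0, 0, 0, 0], [0, 0, 0, 0, 0, 0]]]}}

```text
time_s: 11.2
tool_pos: [0.4482, 0.0691, 0.0577]
eef_rot: [[0.995, -0.097, 0.001], [-0.097, -0.995, 0.001], [0.0, -0.001, -1.0]]
force: [-0.5, 0.3, 5.7]
gripper_width: 0.0278
```

```bash
python3 - <<'E'
from h import *
s=robot.observe();q=np.load("q.npy");c,sn=np.cos(q[2]),np.sin(q[2])
d=np.array(s["tool_pos"][:2])*1000-q[:2];print("clamp",c*d[0]+sn*d[1],-sn*d[0]+c*d[1],s["force"])
p=eyes.read_camera("scene");w=eyes.read_camera("wrist")
cv2.imwrite("pics/s4.png",np.hstack([cv2.resize(w["image"],(400,300)),cv2.resize(p["image"][190:430,210:530],(400,300))]))
E
```

```text
clamp -43.383826408457246 43.505648115101 [-0.48008365  0.33165679  5.69422164]
```

View pics/s4.png

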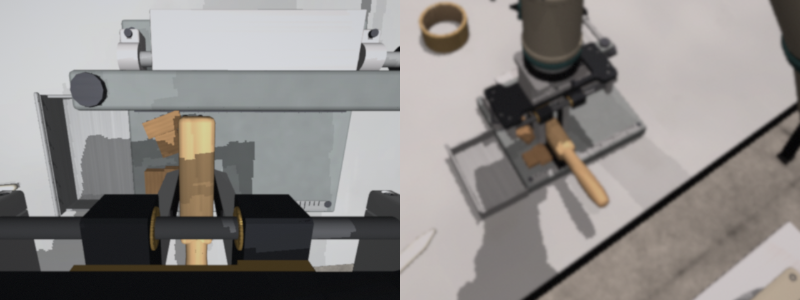

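All four pieces are gathered ahead of the brush, with nothing left behind. Continuing over the edge.

Request:
{"api": "servo_tool", "payload": {"rows": [[[1, -6, 0, 0, 0, 0], [1, -8, 0, 0, 0, 0], [0, -8, 0, 0, 0, 0], [0, -8, 0, 0, 0, 0], [0, -8, 0, 0, 0, 0], [0, -8, 0, 0, 0, 0], [0, -8, 0, 0, 0, 0], [0, -8, 0, 0, 0, 0], [0, -8, 0, 0, 0, 0], [0, -8, 0, 0, 0, 0], [0, 0, 0, 0, 0, 0], [0, 0, 0, 0, 0, 0]]]}}

```text
time_s: 12.8
tool_pos: [0.4575, 0.146, 0.0577]
eef_rot: [[0.995, -0.098, -0.0], [-0.098, -0.995, 0.0], [-0.0, -0.0, -1.0]]
force: [0.5, -1.1, 5.6]
gripper_width: 0.0277
```

```bash
python3 - <<'E'
from h import *
s=robot.observe();q=np.load("q.npy");c,sn=np.cos(q[2]),np.sin(q[2])
d=np.array(s["tool_pos"][:2])*1000-q[:2];print("clamp",c*d[0]+sn*d[1],-sn*d[0]+c*d[1],s["force"])
p=eyes.read_camera("scene");w=eyes.read_camera("wrist")
cv2.imwrite("pics/s5.png",np.hstack([cv2.resize(w["image"],(400,300)),cv2.resize(p["image"][210:360,210:410],(400,300))]))
E
```

```text
clamp -41.738905505247416 120.90757494015365 [ 0.47522099 -1.10047004  5.59098838]
```

View pics/s5.png

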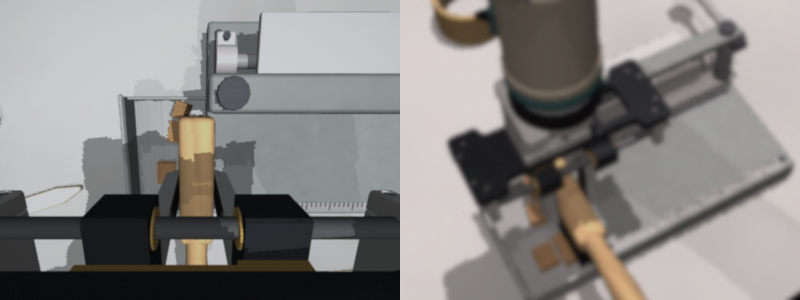

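Request:
{"api": "servo_tool", "payload": {"rows": [[[0, -5, 0, 0, 0, 0], [0, 3, -3, 0, 0, 0], [0, 0, -15, 0, 0, 0], [0, 0, -30, 0, 0, 0], [-10, 0, -32, 0, 0, 0], [0, 30, 0, 0, 0, 0], [0, 40, 0, 0, 0, 0], [0, 40, 0, 0, 0, 0], [0, 40, 0, 0, 0, 0], [0, 40, 0, 0, 0, 0], [0, 40, 0, 0, 0, 0], [0, 0, 0, 0, 0, 0]]]}}

```text
time_s: 14.4
tool_pos: [0.4248, -0.0841, 0.1384]
eef_rot: [[0.994, -0.105, 0.001], [-0.105, -0.994, -0.001], [0.001, 0.001, -1.0]]
force: [0.2, 0.9, -2.3]
gripper_width: 0.028
```

```bash
python3 - <<'E'
from h import *
s=robot.observe();q=np.load("q.npy");c,sn=np.cos(q[2]),np.sin(q[2])
print(s["tool_pos"])
p=eyes.read_camera("top");C=cloud(p);im=p["image"];hsv=cv2.cvtColor(im,cv2.COLOR_BGR2HSV)
v,u=np.mgrid[:480,:640];m=((hsv[...,1]>80)&(u>225)&(u<353)&(v>240)&(v<320)).astype(np.uint8)
n,l,st,ce=cv2.connectedComponentsWithStats(m)
for i in range(1,n):
    if st[i,4]>5:
        w=ray(p,*ce[i],.012)*1000;d=w[:2]-q[:2];print(st[i],"clamp",(c*d[0]+sn*d[1]).round(),(-sn*d[0]+c*d[1]).round(),np.median(C[l==i][:,2]).round(4))
cv2.imwrite("pics/t6.png",np.hstack([cv2.resize(im[190:320,225:385],(400,325)),cv2.resize(eyes.read_camera("scene")["image"][210:373,210:410],(400,325))]))
E
```

```text
[ 0.42481004 -0.08410916  0.13837281]
[260 254   6   7  24] clamp 18.0 134.0 0.0383
[255 262   9   9  59] clamp -7.0 140.0 0.0138
[247 279  17  12 146] clamp -55.0 142.0 0.0145
```

View pics/t6.png

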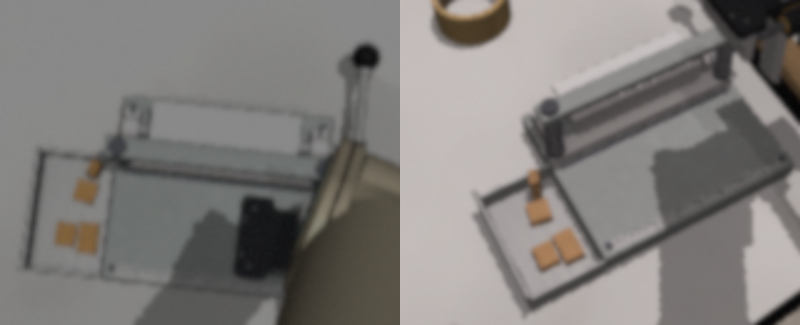

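```bash
python3 - <<'E'
from h import *
q=np.load("q.npy");c,sn=np.cos(q[2]),np.sin(q[2])
for cam in("top","scene"):
    p=eyes.read_camera(cam);C=cloud(p)*1000;hsv=cv2.cvtColor(p["image"],cv2.COLOR_BGR2HSV)
    d=C[...,:2]-q[:2];X=c*d[...,0]+sn*d[...,1];Y=-sn*d[...,0]+c*d[...,1]
    m=(hsv[...,1]>80)&(X>6)&(X<45)&(Y>112)&(Y<160)&(C[...,2]<60)
    A=np.c_[X[m],Y[m],C[m][:,2]];print(cam,len(A));print(A[np.argsort(A[:,2])][::max(1,len(A)//14)].round())
E
```

```text
top 24
[[  9. 134.  16.]
 [ 20. 126.  23.]
 [ 14. 128.  26.]
 [ 10. 135.  29.]
 [ 11. 130.  30.]
 [ 12. 132.  34.]
 [ 23. 133.  35.]
 [ 17. 135.  37.]
 [ 14. 134.  38.]
 [ 12. 129.  38.]
 [ 17. 132.  38.]
 [ 17. 130.  38.]
 [ 22. 130.  39.]
 [ 15. 127.  39.]
 [ 19. 135.  40.]
 [  9. 131.  40.]
 [ 19. 132.  40.]
 [ 11. 134.  41.]
 [ 14. 131.  41.]
 [ 14. 129.  42.]
 [ 11. 136.  42.]
 [ 20. 129.  42.]
 [ 17. 126.  43.]
 [ 19. 127.  45.]]
scene 63
[[ 12. 140.   5.]
 [ 11. 135.  11.]
 [ 11. 133.  14.]
 [  9. 136.  18.]
 [ 30. 123.  20.]
 [ 10. 132.  25.]
 [ 21. 126.  32.]
 [  9. 132.  35.]
 [ 24. 127.  37.]
 [ 20. 128.  40.]
 [ 16. 137.  41.]
 [ 13. 136.  41.]
 [ 15. 131.  41.]
 [  7. 132.  41.]
 [ 11. 139.  42.]
 [ 22. 131.  43.]]
```

All four are inside the tray: three flat, one standing on end at clamp (15,131), with its foot on the floor and within the walls. Now the brush goes down at about (500, -290).

Request:
{"api": "servo_tool", "payload": {"rows": [[[0, 39, 0, 0, 0, 0], [0, 39, 0, 0, 0, 0], [0, 39, 0, 0, 0, 0], [0, 40, 0, 0, 0, 0], [0, 40, 0, 0, 0, 0], [32, 0, 0, 0, 0, 0], [32, 0, 0, 0, 0, 0], [32, 0, 30, 0, 0, 0], [0, 0, 30, 0, 0, 0], [0, 0, 25, 0, 0, 0], [0, 0, 15, 0, 0, 0], [0, 0, 6, 0, 0, 0], [0, 0, 4, 0, 0, 0], [0, 0, 0, 0, 0, 0]]]}}

```text
time_s: 16.35
tool_pos: [0.5018, -0.2868, 0.0281]
eef_rot: [[0.995, -0.099, 0.001], [-0.099, -0.995, -0.001], [0.001, 0.0, -1.0]]
force: [0.6, 0.3, -1.8]
gripper_width: 0.0282
```

Request:
{"api": "servo_tool", "payload": {"rows": [[[0, 0, 1, 0, 0, 0], [0, 0, 0, 0, 0, 0]]]}}

```text
time_s: 16.6
tool_pos: [0.5018, -0.2869, 0.0277]
eef_rot: [[0.995, -0.099, 0.002], [-0.099, -0.995, -0.001], [0.002, 0.0, -1.0]]
force: [-1.0, 0.6, 5.2]
gripper_width: 0.0275
```

Request:
{"api": "servo_tool", "payload": {"rows": [[[0, 0, 0, 0, 0, 0], [0, 0, 0, 0, 0, 0], [0, 0, 0, 0, 0, 0], [0, 0, 0, 0, 0, 0], [0, 0, -15, 0, 0, 0], [0, 0, -30, 0, 0, 0], [0, 0, -40, 0, 0, 0], [0, 0, -40, 0, 0, 0], [0, 0, 0, 0, 0, 0]]], "gripper": 0.65}}

```text
time_s: 17.73
tool_pos: [0.5034, -0.288, 0.1556]
eef_rot: [[0.995, -0.099, 0.007], [-0.099, -0.995, -0.004], [0.007, 0.003, -1.0]]
force: [-0.1, 0.6, 0.6]
gripper_width: 0.061
```

Request:
{"api": "servo_tool", "payload": {"rows": [[[22.5, -34, 0, 0, 0, 0], [22.5, -34, 0, 0, 0, 0], [22, -34.5, 0, 0, 0, 0], [22, -34.5, 15, 0, 0, 0], [22, -34.5, 20, 0, 0, 0], [0, 0, 0, 0, 0, 0], [0, 0, 0, 0, 0, 0]]]}}

```text
time_s: 18.6
tool_pos: [0.6278, -0.1277, 0.1161]
eef_rot: [[0.995, -0.1, -0.001], [-0.1, -0.995, -0.001], [-0.001, 0.001, -1.0]]
force: [-0.4, -0.4, -0.6]
gripper_width: 0.0613
```

```bash
python3 - <<'E'
from h import *
s=robot.observe();print(s["tool_pos"],s["gripper_width"])
p=eyes.read_camera("wrist");C=cloud(p)*1000;im=p["image"]
m=(C[...,2]>50)&(C[...,2]<70)&(np.hypot(C[...,0]-631,C[...,1]+128)<30)&(im.max(2)<70)
A=C[m];print(len(A),A.mean(0),A.min(0),A.max(0),C[m][np.argmax(A[:,2])])
from scipy.optimize import least_squares
r=least_squares(lambda x:np.linalg.norm(A-x,axis=1)-15,[631,-128,50],loss="soft_l1");print(r.x,np.abs(r.fun).mean())
B=C[(C[...,2]>40)&(C[...,2]<60)&(C[...,0]>550)&(C[...,0]<610)&(abs(C[...,1]+124)<15)];print("rod",len(B),np.polyfit(B[:,0],B[:,1],1) if len(B)>5 else None)
cv2.imwrite("pics/w7.png",np.hstack([cv2.resize(im,(400,300)),cv2.resize(eyes.read_camera("scene")["image"],(400,300))]))
E
```

```text
[ 0.62780658 -0.12772187  0.11614961] 0.0612921534748019
1219 [ 634.07021353 -128.19607988   60.02336617] [ 602.36159035 -142.31274892   50.0658262 ] [ 646.88440195 -113.43133579   66.38128449] [ 633.08883808 -127.15978898   66.38128449]
[ 631.94839121 -127.9606147    49.91653204] 0.4432610435866722
rod 830 [ -0.09181643 -69.57990014]
```

View pics/w7.png

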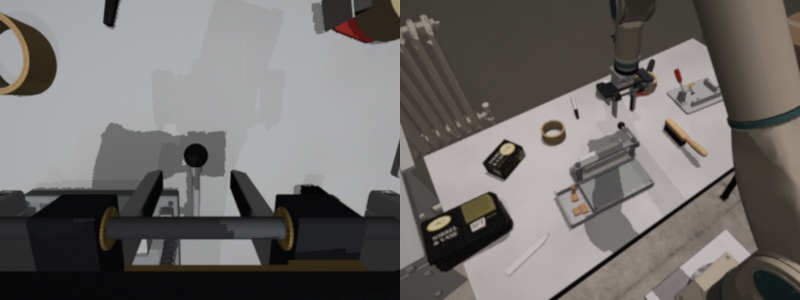

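The knob sits midway between the fingers (about (195,155) in the left view), at (632,-128,50) by a sphere fit. The brush is standing on the bench. Descending and pinching the ball.

Request:
{"api": "servo_tool", "payload": {"rows": [[[4, 0, 35, 0, 0, 0], [0, 0, 30, 0, 0, 0], [0, 0, 15, 0, 0, 0], [0, 0, 4, 0, 0, 0], [0, 0, 0, 0, 0, 0]]]}}

```text
time_s: 19.32
tool_pos: [0.6332, -0.1278, 0.0333]
eef_rot: [[0.995, -0.1, 0.001], [-0.1, -0.995, -0.0], [0.001, 0.0, -1.0]]
force: [0.6, 0.2, 0.2]
gripper_width: 0.0608
```

Request:
{"api": "servo_tool", "payload": {"rows": [[[0, 0, 0, 0, 0, 0], [0, 0, 0, 0, 0, 0], [0, 0, 0, 0, 0, 0], [0, 0, 0, 0, 0, 0], [0, 0, 0, 0, 0, 0], [0, 0, 0, 0, 0, 0]]], "gripper": 0.15}}

```text
time_s: 20.08
tool_pos: [0.6328, -0.1274, 0.0326]
eef_rot: [[0.995, -0.099, 0.0], [-0.099, -0.995, -0.0], [0.0, 0.0, -1.0]]
force: [-0.2, 0.1, 1.0]
gripper_width: 0.0285
```

Request:
{"api": "servo_tool", "payload": {"rows": [[[-0.55, 0, -10.45, 0, 0, 0], [-1.64, 0, -10.34, 0, 0, 0], [-2.71, 0, -10.11, 0, 0, 0], [-3.75, 0, -9.77, 0, 0, 0], [-4.75, 0, -9.33, 0, 0, 0], [0, 0, 0, 0, 0, 0]]]}}

```text
time_s: 20.82
tool_pos: [0.6184, -0.126, 0.0831]
eef_rot: [[0.995, -0.099, -0.001], [-0.099, -0.995, 0.0], [-0.001, -0.0, -1.0]]
force: [-0.2, -2.2, -6.9]
gripper_width: 0.0285
```

Request:
{"api": "servo_tool", "payload": {"rows": [[[-5.7, 0, -8.78, 0, 0, 0], [-6.59, 0, -8.13, 0, 0, 0], [-7.4, 0, -7.4, 0, 0, 0], [-8.13, 0, -6.59, 0, 0, 0], [-8.78, 0, -5.7, 0, 0, 0], [-9.33, 0, -4.75, 0, 0, 0], [-9.77, 0, -3.75, 0, 0, 0], [-10.11, 0, -2.71, 0, 0, 0], [-10.34, 0, -1.64, 0, 0, 0], [-10.45, 0, -0.55, 0, 0, 0], [0, 0, 0, 0, 0, 0], [0, 0, 0, 0, 0, 0]]]}}

```text
time_s: 22.32
tool_pos: [0.5325, -0.1169, 0.1322]
eef_rot: [[0.995, -0.099, -0.002], [-0.099, -0.995, 0.001], [-0.002, -0.0, -1.0]]
force: [-0.4, -0.0, 1.4]
gripper_width: 0.014
```

```bash
python3 - <<'E'
from h import *
s=robot.observe();print(s["tool_pos"],s["gripper_width"],s["force"],s["time_s"])
q=np.load("q.npy");c,sn=np.cos(q[2]),np.sin(q[2])
d=np.array(s["tool_pos"][:2])*1000-q[:2];print("clamp",c*d[0]+sn*d[1],-sn*d[0]+c*d[1])
w=eyes.read_camera("wrist");p=eyes.read_camera("scene")
cv2.imwrite("pics/w8.png",np.hstack([cv2.resize(w["image"],(400,300)),cv2.resize(p["image"][150:350,240:440],(400,400))[:300]]))
for P in (w,p):
    C=cloud(P)*1000;d=C[...,:2]-q[:2];X=c*d[...,0]+sn*d[...,1];Y=-sn*d[...,0]+c*d[...,1]
    m=(abs(Y+135)<16)&(abs(X-58)<40)&(C[...,2]>60)&(C[...,2]<170)
    for z in range(60,170,10):
        k=m&(abs(C[...,2]-z-5)<5)
        if k.sum(): print(z,k.sum(),X[k].min().round(),np.median(X[k]).round(),X[k].max().round(),Y[k].min().round(),Y[k].max().round())
E
```

```text
[ 0.53249208 -0.11694366  0.13215312] 0.014011929611764621 [-0.40962264 -0.01067129  1.39432974] 22.325
clamp 58.843936982516446 -133.30243369572108
60 399 50.0 60.0 68.0 -142.0 -127.0
130 172 50.0 67.0 68.0 -150.0 -119.0
140 280 50.0 68.0 68.0 -151.0 -119.0
150 283 50.0 68.0 68.0 -151.0 -119.0
160 378 51.0 68.0 68.0 -151.0 -119.0
60 9 50.0 52.0 56.0 -139.0 -127.0
130 17 49.0 56.0 69.0 -142.0 -120.0
140 38 49.0 51.0 67.0 -150.0 -119.0
150 41 48.0 51.0 66.0 -150.0 -119.0
160 38 48.0 52.0 65.0 -149.0 -119.0
```

View pics/w8.png

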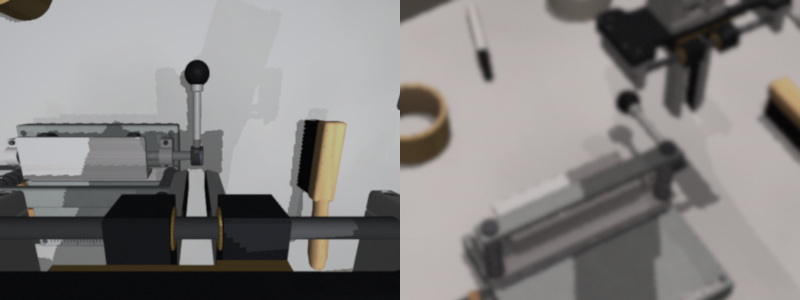

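The ball slipped out somewhere past 30° (width 14 mm), and the lever is back at rest with its knob at (197,73) in the left view. I'll grasp again with the tool tilted back 45° and let the tool turn with the lever to 45° forward, so the ball doesn't have to turn in the pinch.

```bash
cat > plan.py <<'E'
import numpy as np
def tcp(G,f): return np.array(G)+19*np.array([np.sin(f),-np.cos(f)])
def rows(seq,y=0):
    # seq: list of (tcp(x,z),phi) ; returns tool rows
    out=[]
    for (a,f),(b,g) in zip(seq,seq[1:]):
        d=np.array(b)-a;e=np.array([np.cos(f),np.sin(f)]);t=np.array([np.sin(f),-np.cos(f)])
        out.append([round(float(d@e),1),0,round(float(d@t),1),0,round(float(g-f),4),0])
    return out
E
python3 - <<'E'
from h import *
from plan import *
s=robot.observe();print(np.round(s["joints"],1))
r=np.radians;H=(58.5,50)
cur=np.array([58.8,132.2]);f=r(-45)
t=lambda f:np.array([np.sin(f),-np.cos(f)])
up=np.array([58.8,200]);pre=tcp((158.5,50),f)-85*t(f)
seq=[(cur,0),(cur+[0,34],0),(up,0)]+[(up+(pre-up)*k/6,f*k/6) for k in range(1,7)]
print("A",rows(seq))
goal=tcp((158.5,50),f);print("B",rows([(pre+(goal-pre)*k/5,f) for k in range(6)]))
arc=[(tcp((H[0]+100*np.cos(a),H[1]+100*np.sin(a)),a+f),a+f) for a in r(np.arange(0,91,5))]
print("C",rows(arc)[:2], rows(arc)[-1])
E
```

```text
[ -1.   34.   15.9 108.3 -13.9  39.7 -72.7]
A [[0.0, 0, -34.0, 0, 0.0, 0], [0.0, 0, -33.8, 0, 0.0, 0], [24.4, 0, 17.2, 0, -0.1309, 0], [26.4, 0, 13.9, 0, -0.1309, 0], [28.0, 0, 10.3, 0, -0.1309, 0], [29.1, 0, 6.6, 0, -0.1309, 0], [29.7, 0, 2.7, 0, -0.1309, 0], [29.8, 0, -1.2, 0, -0.1309, 0]]
B [[-0.0, 0, 17.0, 0, 0.0, 0], [0.0, 0, 17.0, 0, 0.0, 0], [-0.0, 0, 17.0, 0, 0.0, 0], [-0.0, 0, 17.0, 0, 0.0, 0], [0.0, 0, 17.0, 0, 0.0, 0]]
C [[-4.8, 0, -6.0, 0, 0.0873, 0], [-4.8, 0, -6.0, 0, 0.0873, 0]] [-4.8, 0, -6.0, 0, 0.0873, 0]
```

Request:
{"api": "servo_tool", "payload": {"rows": [[[0, 1.4, -34, 0, 0, 0], [0, 0, -34, 0, 0, 0], [24.4, 0, 17.2, 0, -0.1309, 0], [26.4, 0, 13.9, 0, -0.1309, 0], [28, 0, 10.3, 0, -0.1309, 0], [29.1, 0, 6.6, 0, -0.1309, 0], [29.7, 0, 2.7, 0, -0.1309, 0], [29.8, 0, -1.2, 0, -0.1309, 0], [0, 0, 0, 0, 0, 0], [0, 0, 0, 0, 0, 0]]], "gripper": 0.6}}

```text
time_s: 23.68
tool_pos: [0.6752, -0.1297, 0.1122]
eef_rot: [[0.806, -0.103, -0.583], [-0.089, -0.995, 0.054], [-0.586, 0.008, -0.81]]
force: [0.3, -0.2, 1.2]
gripper_width: 0.0564
```

```bash
cat > st.py <<'E'
from h import *
s=robot.observe();q=np.load("q.npy");c,sn=np.cos(q[2]),np.sin(q[2]);R=np.array(s["eef_rot"])
P=np.array(s["tool_pos"])*1000-19*R[:,2];d=P[:2]-q[:2]
print("grasp clamp",(c*d[0]+sn*d[1]).round(1),(-sn*d[0]+c*d[1]).round(1),P[2].round(1),"phi",np.degrees(np.arctan2(c*R[0,2]+sn*R[1,2],-R[2,2])).round(1),"w",s["gripper_width"],"F",np.round(s["force"],1),"j",np.round(s["joints"],0),s["time_s"])
def ball(P,lo=(600,-160,20),hi=(665,-95,70),x0=(632,-128,50)):
    from scipy.optimize import least_squares
    C=cloud(P)*1000;m=(P["image"].max(2)<70)&np.all((C>lo)&(C<hi),axis=2);A=C[m]
    if len(A)<30: print("few",len(A));return
    r=least_squares(lambda x:np.linalg.norm(A-x,axis=1)-15,x0,loss="soft_l1");d=r.x[:2]-q[:2]
    print("ball clamp",(c*d[0]+sn*d[1]).round(1),(-sn*d[0]+c*d[1]).round(1),r.x[2].round(1),len(A),np.abs(r.fun).mean().round(2))
E
python3 -c "
from st import *
ball(eyes.read_camera('wrist'))"
```

```text
grasp clamp 213.3 -131.8 127.6 phi -35.9 w 0.056380955980257295 F [ 0.3 -0.2  1.2] j [  2.  74.  28.  31. -20. 114. -79.] 23.675
ball clamp 158.8 -134.5 49.6 1029 0.39
```

```bash
python3 - <<'E'
from plan import *
r=np.radians;f=r(-25);t=np.array([np.sin(f),-np.cos(f)])
a=tcp((213.3,127.6),r(-35.9));b=tcp((158.7,50),f)-70*t
print(rows([(a+(b-a)*k/3,r(-35.9)+(f-r(-35.9))*k/3) for k in range(4)]))
arc=[(tcp((58.7+100*np.cos(x),50+100*np.sin(x)),f+x/2),f+x/2) for x in r(np.arange(0,91,5))]
for w in rows(arc): print(w,end=",")
E
```

```text
[[-2.8, 0, 8.6, 0, 0.0634, 0], [-3.3, 0, 8.4, 0, 0.0634, 0], [-3.9, 0, 8.2, 0, 0.0634, 0]]
[-3.2, 0, -7.8, 0, 0.0436, 0],[-3.5, 0, -7.6, 0, 0.0436, 0],[-3.9, 0, -7.4, 0, 0.0436, 0],[-4.2, 0, -7.2, 0, 0.0436, 0],[-4.5, 0, -6.9, 0, 0.0436, 0],[-4.8, 0, -6.7, 0, 0.0436, 0],[-5.1, 0, -6.5, 0, 0.0436, 0],[-5.3, 0, -6.2, 0, 0.0436, 0],[-5.6, 0, -5.9, 0, 0.0436, 0],[-5.9, 0, -5.6, 0, 0.0436, 0],[-6.1, 0, -5.3, 0, 0.0436, 0],[-6.3, 0, -5.0, 0, 0.0436, 0],[-6.5, 0, -4.7, 0, 0.0436, 0],[-6.7, 0, -4.4, 0, 0.0436, 0],[-6.9, 0, -4.0, 0, 0.0436, 0],[-7.1, 0, -3.7, 0, 0.0436, 0],[-7.2, 0, -3.4, 0, 0.0436, 0],[-7.4, 0, -3.0, 0, 0.0436, 0],
```

Shifting +2.5 mm in tool y for the Y error.

Request:
{"api": "servo_tool", "payload": {"rows": [[[-2.8, 1.5, 8.6, 0, 0.0634, 0], [-3.3, 1, 8.4, 0, 0.0634, 0], [-3.9, 0, 8.2, 0, 0.0634, 0], [0, 0, 0, 0, 0, 0], [0, 0, 0, 0, 0, 0]]]}}

```text
time_s: 24.35
tool_pos: [0.6549, -0.1296, 0.097]
eef_rot: [[0.903, -0.102, -0.417], [-0.096, -0.995, 0.037], [-0.419, 0.007, -0.908]]
force: [0.4, -0.5, -0.0]
gripper_width: 0.0563
```

```bash
python3 -c "
from st import *
ball(eyes.read_camera('wrist'));print(R.round(3))"
```

```text
grasp clamp 189.9 -133.7 114.3 phi -24.8 w 0.05627043755429086 F [ 0.4 -0.5 -0. ] j [ -3.  63.  29.  58. -20.  89. -74.] 24.35
ball clamp 158.9 -134.5 49.7 1235 0.4
[[ 0.903 -0.102 -0.417]
 [-0.096 -0.995  0.037]
 [-0.419  0.007 -0.908]]
```

Request:
{"api": "servo_tool", "payload": {"rows": [[[-1, 0.8, 30, 0, 0, 0], [0, 0, 25, 0, 0, 0], [0, 0, 12, 0, 0, 0], [0, 0, 4.6, 0, 0, 0], [0, 0, 0, 0, 0, 0], [0, 0, 0, 0, 0, 0]]]}}

```text
time_s: 25.15
tool_pos: [0.6241, -0.1285, 0.0316]
eef_rot: [[0.903, -0.103, -0.417], [-0.097, -0.995, 0.035], [-0.419, 0.008, -0.908]]
force: [-0.7, 0.3, 0.7]
gripper_width: 0.0561
```

Request:
{"api": "servo_tool", "payload": {"rows": [[[0, 0, 0, 0, 0, 0], [0, 0, 0, 0, 0, 0], [0, 0, 0, 0, 0, 0], [0, 0, 0, 0, 0, 0], [0, 0, 0, 0, 0, 0], [0, 0, 0, 0, 0, 0]]], "gripper": 0.15}}

```text
time_s: 25.9
tool_pos: [0.6235, -0.1266, 0.0309]
eef_rot: [[0.902, -0.102, -0.418], [-0.095, -0.995, 0.038], [-0.42, 0.006, -0.908]]
force: [-0.3, 5.8, 2.4]
gripper_width: 0.0284
```

```bash
python3 -c "
from st import *
print(s['tool_pos'])"
```

```text
grasp clamp 158.3 -133.9 48.2 phi -24.8 w 0.028403750147310447 F [-0.3  5.8  2.4] j [ -4.  64.  28.  67. -21.  79. -72.] 25.9
[ 0.62348763 -0.12663165  0.03091546]
```

Request:
{"api": "servo_tool", "payload": {"rows": [[[-3.2, -0.5, -7.8, 0, 0.0436, 0], [-3.5, -0.5, -7.6, 0, 0.0436, 0], [-3.9, 0, -7.4, 0, 0.0436, 0], [-4.2, 0, -7.2, 0, 0.0436, 0], [-4.5, 0, -6.9, 0, 0.0436, 0], [-4.8, 0, -6.7, 0, 0.0436, 0], [0, 0, 0, 0, 0, 0]]]}}

```text
time_s: 26.78
tool_pos: [0.6139, -0.1257, 0.0795]
eef_rot: [[0.98, -0.103, -0.171], [-0.103, -0.995, 0.01], [-0.172, 0.008, -0.985]]
force: [1.4, 2.5, -6.1]
gripper_width: 0.0282
```

```bash
python3 -c "
from st import *"
```

```text
grasp clamp 144.0 -133.9 98.2 phi -9.9 w 0.028221997939065706 F [ 1.4  2.5 -6.1] j [ -7.  51.  29.  86. -24.  59. -67.] 26.775
```

Request:
{"api": "servo_tool", "payload": {"rows": [[[-5.1, 0, -6.5, 0, 0.0436, 0], [-5.3, 0, -6.2, 0, 0.0436, 0], [-5.6, 0, -5.9, 0, 0.0436, 0], [-5.9, 0, -5.6, 0, 0.0436, 0], [0, 0, 0, 0, 0, 0]]]}}

```text
time_s: 27.4
tool_pos: [0.5947, -0.1238, 0.1055]
eef_rot: [[0.995, -0.103, -0.0], [-0.103, -0.995, -0.008], [0.0, 0.008, -1.0]]
force: [0.8, 2.0, -6.4]
gripper_width: 0.0289
```

```bash
python3 -c "
from st import *
ball(eyes.read_camera('scene'),(560,-160,90),(640,-95,150),(610,-125,120))"
```

```text
grasp clamp 121.4 -133.8 124.5 phi 0.0 w 0.02887987237990104 F [ 0.8  2.  -6.4] j [ -8.  42.  28. 100. -26.  44. -63.] 27.4
ball clamp 109.1 -137.1 138.9 160 4.11
```

Request:
{"api": "servo_tool", "payload": {"rows": [[[-6.8, 0, -4.5, 0, 0.0436, 0], [-7, 0, -4.2, 0, 0.0436, 0], [0, 0, 0, 0, 0, 0]]]}}

```text
time_s: 27.82
tool_pos: [0.5828, -0.1227, 0.1147]
eef_rot: [[0.991, -0.103, 0.089], [-0.101, -0.995, -0.018], [0.091, 0.009, -0.996]]
force: [3.5, 1.5, -3.3]
gripper_width: 0.0283
```

```bash
python3 -c "
from st import *"
```

```text
grasp clamp 107.7 -133.9 133.6 phi 5.2 w 0.02825487724216706 F [ 3.5  1.5 -3.3] j [ -8.  38.  26. 107. -28.  36. -60.] 27.825
```

Request:
{"api": "servo_tool", "payload": {"rows": [[[-6.4, 0, -4.4, 0, 0.0436, 0], [-6.6, 0, -4.1, 0, 0.0436, 0], [-6.8, 0, -3.8, 0, 0.0436, 0], [0, 0, 0, 0, 0, 0]]]}}

```text
time_s: 28.32
tool_pos: [0.5617, -0.1205, 0.1242]
eef_rot: [[0.971, -0.103, 0.218], [-0.099, -0.995, -0.03], [0.22, 0.008, -0.976]]
force: [3.5, 2.3, -0.7]
gripper_width: 0.0285
```

```bash
python3 -c "
from st import *"
```

```text
grasp clamp 84.1 -133.8 142.8 phi 12.7 w 0.028465658506361242 F [ 3.5  2.3 -0.7] j [ -5.  33.  21. 117. -33.  22. -54.] 28.325
```

Request:
{"api": "servo_tool", "payload": {"rows": [[[-7.6, 0, -4, 0, 0, 0], [-8, 0, -2.9, 0, 0, 0], [-8.3, 0, -2.3, 0, 0, 0], [0, 0, 0, 0, 0, 0], [0, 0, 0, 0, 0, 0]]]}}

```text
time_s: 28.95
tool_pos: [0.5342, -0.1176, 0.1269]
eef_rot: [[0.971, -0.103, 0.215], [-0.099, -0.995, -0.03], [0.217, 0.008, -0.976]]
force: [0.7, 0.1, 0.4]
gripper_width: 0.0156
```

```bash
python3 - <<'E'
from st import *
w=eyes.read_camera("wrist");p=eyes.read_camera("scene");t=eyes.read_camera("top")
cv2.imwrite("pics/end.png",np.hstack([cv2.resize(w["image"][120:480,120:520],(400,360)),cv2.resize(p["image"][150:350,240:462],(400,360))]))
for n,P in(("w",w),("s",p),("t",t)):
    C=cloud(P)*1000;d=C[...,:2]-q[:2];X=c*d[...,0]+sn*d[...,1];Y=-sn*d[...,0]+c*d[...,1];im=P["image"].max(2)
    for z in range(70,171,10):
        k=(abs(Y+134)<17)&(abs(X-60)<30)&(abs(C[...,2]-z-5)<5)
        if k.sum()>4: print(n,z,k.sum(),np.percentile(X[k],[5,50,95]).round(),np.percentile(Y[k],[5,50,95]).round(),im[k].mean().round())
E
```

```text
grasp clamp 56.5 -133.7 145.5 phi 12.5 w 0.0155979903256923 F [0.7 0.1 0.4] j [ -4.  31.  20. 121. -33.  20. -53.] 28.95
w 70 150 [70. 75. 80.] [-139. -135. -130.] 94.0
w 80 162 [79. 84. 88.] [-139. -134. -130.] 93.0
w 90 54 [87. 89. 90.] [-138. -135. -131.] 95.0
w 120 8 [68. 68. 69.] [-144. -126. -124.] 78.0
w 130 241 [53. 67. 69.] [-149. -127. -119.] 65.0
w 140 304 [52. 65. 67.] [-150. -126. -118.] 59.0
w 150 366 [50. 63. 65.] [-150. -126. -118.] 56.0
w 160 449 [47. 61. 62.] [-150. -142. -118.] 54.0
w 170 512 [48. 59. 60.] [-150. -134. -118.] 50.0
s 130 30 [49. 52. 61.] [-149. -140. -119.] 93.0
s 140 29 [48. 50. 61.] [-148. -140. -121.] 56.0
s 150 31 [45. 47. 59.] [-148. -140. -119.] 51.0
s 160 26 [43. 44. 48.] [-150. -140. -119.] 59.0
s 170 9 [41. 42. 43.] [-148. -123. -118.] 65.0
```

View pics/end.png

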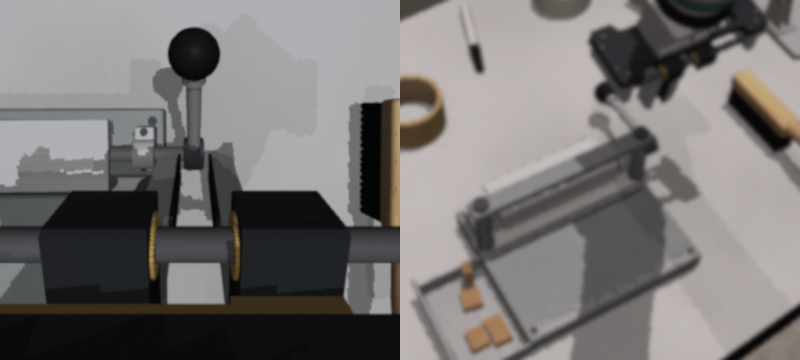

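The lever slipped out again during the last 15°: the ball crept across the narrow pads. The picture shows the lever at (195,60) falling back toward rest, with the tray and brush unchanged. I'll switch to a hold that doesn't depend on friction. With the fingers 18 mm apart as a cradle behind and under the ball, I push the lever up along its arc and hold it against the springs.

```bash
python3 - <<'E'
from st import *
from plan import *
r=np.radians
E_=lambda f:np.array([np.cos(f),np.sin(f)]);T_=lambda f:np.array([np.sin(f),-np.cos(f)])
cur=np.array([56.5,145.5])+19*T_(r(12.5));f0=r(12.5);f=r(-30);H=np.array([58.7,50]);D=20.
B=lambda a:H+100*np.array([np.cos(a),np.sin(a)])
st=B(0)+E_(f)*(D+7)+T_(f)*12;pre=st-70*T_(f);up=cur+[0,90]
seq=[(cur,f0),(cur+[0,45],f0),(up,f0)]+[(up+(pre-up)*k/6,f0+(f-f0)*k/6) for k in range(1,7)]
print("A",rows(seq));print("pre",pre,"st",st)
arc=[(st,f)]+[(B(a)+E_(f*(1-a/r(90)))*D+T_(f*(1-a/r(90)))*12,f*(1-a/r(90))) for a in r(np.arange(0,91,6))]
for w in rows(arc): print(w,end=",")
E
```

```text
grasp clamp 57.8 -133.6 146.2 phi 12.7 w 0.014238833330960729 F [ 0.6  0.4 -0.1] j [ -4.  31.  20. 121. -33.  20. -53.] 29.1
A [[9.7, 0, -43.9, 0, 0.0, 0], [9.7, 0, -43.9, 0, 0.0, 0], [19.8, 0, 26.6, 0, -0.1236, 0], [22.9, 0, 24.0, 0, -0.1236, 0], [25.7, 0, 21.0, 0, -0.1236, 0], [28.1, 0, 17.6, 0, -0.1236, 0], [30.0, 0, 14.0, 0, -0.1236, 0], [31.6, 0, 10.2, 0, -0.1236, 0]]
pre [211.0826859   86.72947342] st [176.0826859   26.10769515]
[-7.0, 0, 0.0, 0, 0.0, 0],[-5.3, 0, -9.5, 0, 0.0349, 0],[-5.9, 0, -9.1, 0, 0.0349, 0],[-6.5, 0, -8.6, 0, 0.0349, 0],[-7.0, 0, -8.1, 0, 0.0349, 0],[-7.5, 0, -7.6, 0, 0.0349, 0],[-8.0, 0, -7.0, 0, 0.0349, 0],[-8.4, 0, -6.4, 0, 0.0349, 0],[-8.7, 0, -5.8, 0, 0.0349, 0],[-9.1, 0, -5.1, 0, 0.0349, 0],[-9.4, 0, -4.5, 0, 0.0349, 0],[-9.6, 0, -3.8, 0, 0.0349, 0],[-9.8, 0, -3.1, 0, 0.0349, 0],[-9.9, 0, -2.3, 0, 0.0349, 0],[-10.0, 0, -1.6, 0, 0.0349, 0],[-10.1, 0, -0.9, 0, 0.0349, 0],
```

Request:
{"api": "servo_tool", "payload": {"rows": [[[9.7, 0.8, -43.9, 0, 0, 0], [9.7, 0, -43.9, 0, 0, 0], [19.8, 0, 26.6, 0, -0.1236, 0], [22.9, 0, 24, 0, -0.1236, 0], [25.7, 0, 21, 0, -0.1236, 0], [28.1, 0, 17.6, 0, -0.1236, 0], [30, 0, 14, 0, -0.1236, 0], [31.6, 0, 10.2, 0, -0.1236, 0], [0, 0, 0, 0, 0, 0], [0, 0, 0, 0, 0, 0]]], "gripper": 0.19}}

```text
time_s: 30.35
tool_pos: [0.6819, -0.1342, 0.0914]
eef_rot: [[0.872, -0.104, -0.479], [-0.096, -0.995, 0.042], [-0.48, 0.009, -0.877]]
force: [0.6, -1.0, 0.9]
gripper_width: 0.0178
```

```bash
python3 -c "
from st import *
ball(eyes.read_camera('wrist'))
print('TCP',P+19*R[:,2],R.round(3))
d=np.array(s['tool_pos'][:2])*1000-q[:2];print(c*d[0]+sn*d[1],-sn*d[0]+c*d[1],s['tool_pos'][2])"
```

```text
grasp clamp 218.3 -135.7 108.0 phi -28.7 w 0.01779468111942212 F [ 0.6 -1.   0.9] j [ -0.  70.  29.  43. -21. 100. -76.] 30.35
ball clamp 158.8 -134.4 49.7 1021 0.39
TCP [ 681.88389619 -134.22613921   91.37867389] [[ 0.872 -0.104 -0.479]
 [-0.096 -0.995  0.042]
 [-0.48   0.009 -0.877]]
209.2121303899344 -135.75268380854152 0.09137867388823782
```

Request:
{"api": "servo_tool", "payload": {"rows": [[[2.5, -1.3, 25, 0, 0, 0], [0, 0, 25, 0, 0, 0], [0, 0, 17, 0, 0, 0], [0, 0, 6, 0, 0, 0], [0, 0, 0, 0, 0, 0], [-3, 0, 0, 0, 0, 0], [-3.5, 0, 0, 0, 0, 0], [0, 0, 0, 0, 0, 0]]]}}

```text
time_s: 31.4
tool_pos: [0.6444, -0.1288, 0.0294]
eef_rot: [[0.872, -0.103, -0.478], [-0.095, -0.995, 0.043], [-0.48, 0.008, -0.877]]
force: [0.6, -0.6, 0.0]
gripper_width: 0.0178
```

```bash
python3 -c "
from st import *"
```

```text
grasp clamp 180.5 -134.0 46.0 phi -28.7 w 0.017770093113136886 F [ 0.6 -0.6  0. ] j [ -2.  69.  29.  56. -22.  88. -74.] 31.4
```

Request:
{"api": "servo_tool", "payload": {"rows": [[[-1.5, 0, 0, 0, 0, 0], [-5.3, 0, -9.5, 0, 0.0349, 0], [-5.9, 0, -9.1, 0, 0.0349, 0], [-6.5, 0, -8.6, 0, 0.0349, 0], [-7, 0, -8.1, 0, 0.0349, 0], [0, 0, 0, 0, 0, 0]]]}}

```text
time_s: 32.15
tool_pos: [0.6399, -0.1284, 0.0734]
eef_rot: [[0.934, -0.102, -0.343], [-0.099, -0.995, 0.027], [-0.344, 0.009, -0.939]]
force: [8.6, -1.5, -2.1]
gripper_width: 0.018
```

```bash
cat > rod.py <<'E'
from st import *
def rod(P):
    C=cloud(P)*1000;d=C[...,:2]-q[:2];X=c*d[...,0]+sn*d[...,1]-58.7;Y=-sn*d[...,0]+c*d[...,1];Z=C[...,2]-50
    k=(abs(Y+134.4)<4)&(np.hypot(X,Z)>30)&(np.hypot(X,Z)<82)&(X>-45)&(X<110)&(Z>-8)&(P["image"].max(2)>60)
    a=np.degrees(np.arctan2(Z[k],X[k]))
    if k.sum()>5: print("rod angle pct",np.percentile(a,[5,25,50,75,95]).round(1),k.sum())
    else: print("rod few",k.sum())
for n in("wrist","scene"): rod(eyes.read_camera(n))
E
python3 rod.py
```

```text
grasp clamp 173.4 -133.9 91.2 phi -20.1 w 0.0179912399096518 F [ 8.6 -1.5 -2.1] j [ -5.  60.  30.  69. -22.  78. -71.] 32.15
rod few 0
rod angle pct [25.2 26.3 27.7 29.4 33.9] 57
```

Cradle pushing works (lever at about 25°, 9 N contact). Continuing.

Request:
{"api": "servo_tool", "payload": {"rows": [[[-7.5, 0, -7.6, 0, 0.0349, 0], [-8, 0, -7, 0, 0.0349, 0], [-8.4, 0, -6.4, 0, 0.0349, 0], [-8.7, 0, -5.8, 0, 0.0349, 0], [-9.1, 0, -5.1, 0, 0.0349, 0], [-9.4, 0, -4.5, 0, 0.0349, 0], [0, 0, 0, 0, 0, 0]]]}}

```text
time_s: 33.12
tool_pos: [0.6042, -0.1247, 0.1244]
eef_rot: [[0.985, -0.103, -0.135], [-0.103, -0.995, 0.004], [-0.135, 0.01, -0.991]]
force: [9.8, -1.8, 8.0]
gripper_width: 0.018
```

```bash
python3 rod.py
```

```text
grasp clamp 133.6 -133.8 143.3 phi -7.8 w 0.018041792994522427 F [ 9.8 -1.8  8. ] j [ -9.  46.  31.  89. -23.  59. -67.] 33.125
rod few 0
rod angle pct [58.9 60.5 61.6 64.2 66.8] 52
```

Request:
{"api": "servo_tool", "payload": {"rows": [[[-9.6, 0, -3.8, 0, 0.0349, 0], [-9.8, 0, -3.1, 0, 0.0349, 0], [-9.9, 0, -2.3, 0, 0.0349, 0], [0, 0, 0, 0, 0, 0]]]}}

```text
time_s: 33.72
tool_pos: [0.5706, -0.1212, 0.1345]
eef_rot: [[0.994, -0.104, -0.044], [-0.104, -0.995, -0.004], [-0.044, 0.009, -0.999]]
force: [3.2, -3.0, 2.5]
gripper_width: 0.0177
```

```bash
python3 rod.py
```

```text
grasp clamp 98.0 -133.7 153.5 phi -2.5 w 0.017696958406651957 F [ 3.2 -3.   2.5] j [-10.  40.  31. 100. -25.  49. -64.] 33.725
rod few 0
rod angle pct [81.2 82.1 82.8 84.5 85.9] 35
```

Request:
{"api": "servo_tool", "payload": {"rows": [[[-10, 0, -1.6, 0, 0.0349, 0], [-9.5, 0, -0.9, 0, 0.01, 0], [0, 0, 0, 0, 0, 0], [0, 0, 0, 0, 0, 0]]]}}

```text
time_s: 34.33
tool_pos: [0.5502, -0.1187, 0.1357]
eef_rot: [[0.995, -0.103, -0.004], [-0.103, -0.995, -0.008], [-0.004, 0.009, -1.0]]
force: [0.8, -3.9, 0.6]
gripper_width: 0.0182
```

```bash
python3 rod.py; python3 - <<'E'
from st import *
for n in("scene","top"):
    P=eyes.read_camera(n);C=cloud(P)*1000;d=C[...,:2]-q[:2];X=c*d[...,0]+sn*d[...,1];Y=-sn*d[...,0]+c*d[...,1];Z=C[...,2]
    k=(abs(Y+134)<22)&(X>25)&(X<70)&(Z>132)&(Z<170)
    A=np.c_[X[k],Y[k],Z[k]];print(n,len(A))
    if len(A)>15:
        from scipy.optimize import least_squares
        r=least_squares(lambda x:np.linalg.norm(A-x,axis=1)-15,[58,-134,150],loss="soft_l1",f_scale=1);print(r.x.round(1),np.median(abs(r.fun)).round(2))
    k=(abs(Y+134.4)<9)&(abs(X-58)<14)&(Z>72)&(Z<132)
    if k.sum()>8:print(k.sum(),[(z,np.median(X[k&(abs(Z-z-5)<5)]).round(1)) for z in range(70,131,10)])
E
```

```text
grasp clamp 76.7 -133.1 154.7 phi -0.2 w 0.01817346828960597 F [ 0.8 -3.9  0.6] j [-10.  37.  30. 106. -25.  44. -62.] 34.325
rod angle pct [86.8 87.3 88.2 88.3 88.9] 16
rod angle pct [93.1 94.  94.6 96.  97.5] 29
grasp clamp 76.9 -133.1 154.7 phi -0.2 w 0.01796580150539991 F [ 1.7 -3.1  1.5] j [-10.  37.  30. 106. -25.  44. -62.] 34.425
scene 253
[  58.1 -132.2  152.5] 1.42
72 [(70, np.float64(55.1)), (80, np.float64(54.9)), (90, np.float64(54.7)), (100, np.float64(55.0)), (110, np.float64(54.9)), (120, np.float64(54.8)), (130, np.float64(54.1))]
top 0
```

Request:
{"api": "servo_tool", "payload": {"rows": [[[0, 0, 0, 0, 0, 0], [0, 0, 0, 0, 0, 0], [0, 0, 0, 0, 0, 0], [0, 0, 0, 0, 0, 0], [0, 0, 0, 0, 0, 0], [0, 0, 0, 0, 0, 0], [0, 0, 0, 0, 0, 0], [0, 0, 0, 0, 0, 0]]]}}

```text
time_s: 35.52
tool_pos: [0.5502, -0.1186, 0.1359]
eef_rot: [[0.995, -0.103, -0.004], [-0.103, -0.995, -0.008], [-0.003, 0.009, -1.0]]
force: [1.9, -5.6, -1.2]
gripper_width: 0.0182
```

```bash
python3 rod.py; python3 - <<'E'
from st import *
p=eyes.read_camera("scene");C=cloud(p)*1000;hsv=cv2.cvtColor(p["image"],cv2.COLOR_BGR2HSV)
d=C[...,:2]-q[:2];X=c*d[...,0]+sn*d[...,1];Y=-sn*d[...,0]+c*d[...,1];Z=C[...,2]
m=((hsv[...,1]>90)&(X>-130)&(X<60)&(Y>-130)&(Y<210)&(Z<60)).astype(np.uint8);n,l,st,ce=cv2.connectedComponentsWithStats(m)
for i in range(1,n):
    if st[i,4]>15:k=l==i;print("orange",st[i,4],np.median(X[k]).round(),np.median(Y[k]).round(),np.median(Z[k]).round(),"max y",Y[k].max().round(),"min",Y[k].min().round())
t=eyes.read_camera("top");C=cloud(t)
for n in("brush","carton","tape_roll","folder_tool"):
    x=eyes.find_in(t,n)
    if x: l_,t_,w,h=x[0]["rect"];print(n,x[0]["score"],np.round(x[0]["rect"]),np.round(C[int(t_+h/2),int(l_+w/2)],3))
E
```

```text
grasp clamp 76.7 -133.0 154.9 phi -0.2 w 0.018215698380994752 F [ 1.9 -5.6 -1.2] j [-10.  37.  30. 106. -25.  44. -62.] 35.525
rod angle pct [86.8 87.4 88.2 88.5 88.6] 15
rod angle pct [93.5 94.  94.4 96.  97.8] 26
grasp clamp 76.7 -133.0 154.9 phi -0.2 w 0.01796856834488645 F [ 1.2 -5.3 -1. ] j [-10.  37.  30. 106. -25.  44. -62.] 35.625
orange 159 1.0 137.0 16.0 max y 151.0 min 123.0
orange 140 -55.0 132.0 16.0 max y 142.0 min 123.0
orange 105 -53.0 155.0 16.0 max y 165.0 min 145.0
brush 0.66 [426. 242.  17.  85.] [ 0.452 -0.282  0.058]
carton 0.65 [186. 140.  56.  51.] [0.751 0.281 0.06 ]
tape_roll 0.97 [270. 143.  36.  38.] [0.779 0.095 0.005]
folder_tool 0.74 [154. 285.  55.  17.] [0.422 0.362 0.009]
```

```bash
python3 -c "
from rig import robot
print(robot.finish_job())"
```

```text
the job is handed in; nothing more can be done
None
```

I swept all four offcuts into the chip tray with the brush and set the brush down on the bench clear of the clamp. I then swung the cam lever upright and handed the job in at about 36 s, still holding it.

- **Offcuts:** all four are inside the tray. Three lie flat; the fourth stands on end in the back corner, within the walls.
- **Brush:** it stands at about (0.50, -0.29), well away from the clamp.
- **Lever:** two attempts to pinch the ball failed. It slipped out of the pads partway up, and the lever sprang back to rest both times. I then pushed it up with the fingers about 18 mm apart as a cradle behind the ball, so at the end it is pressed against the springs, not pinched.
- **Last lever check:** the scene camera showed the rod vertical and the ball at clamp x = 58 mm (hinge at 58 mm). It stayed steady for about one second before hand-in. The raw rod angles disagreed a little, 88° from the wrist camera and 94° from the scene camera. Each sees only one face of the rod, so I took it as upright to within a degree or two. I did not measure the lift of the clamp bar.
- **Forces:** there was a side force of about 5 N at the fingers at the end, which I left. The highest wrist force I read was about 13 N, during the lever push.
- **Bystanders:** the carton, tape roll and bone folder were where they started, to within the cameras' accuracy.

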